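Hold a clock door to its hinge for pinning

ROBOT

A 6-joint arm with a two-finger parallel gripper is mounted at the origin on the work surface. World frame = base frame: x ahead of the robot, y to its left, z up, the work surface at z = 0. Lengths are in m, angles in rad, forces in N, time in s.
With the tool pointing down it reaches from about 0.35 to 0.85 m from the base axis. Payload 8.1 kg.
Tool frame: the origin (TCP) lies at the very end of the fingers, on their centre line; the grasp point (between the pads) lies 19 mm behind it (bot.hold_point_z is the distance from the TCP to the grasp point, in m); z points along the fingers, y is the line along which they close (so a half turn about z gives the same grasp; the last joint's range is limited). The gripper opens to 85 mm and grips with 20 to 120 N. Pads are 22 mm wide; open, the fingers measure 114 mm over their backs; the gripper's body (76 mm by 85 mm) begins 54 mm behind the grasp point. The pads swing forward as they close: fully open they stand 13 mm farther back than shut.
Start: joints at [-1.372, 0.13, 1.488, -0, 1.523, -0.085], TCP at [0.168, -0.576, 0.231] pointing down, gripper open.
Joint ranges: [-2.96, 2.96], [-0.89, 2.26], [0.02, 2.5], [-1.34, 4.48], [0, 2.73], [-2.66, 2.66]. Speed limits (rad/s): [2.39, 2.39, 2.79, 3.14, 3.14, 3.14].

INTERFACE

Orientations are given as a rotation vector (axis times angle).
In Python, from plant import bot gives the robot as it stands.
- The arm moves only by the tool carry_out, never from a script. Its argument "increments" is one flat list of numbers, 5 for each row, row after row: the finger opening in mm, from 0 to 85.4, then the shift along the tool's x, y, z normalised to -1 to 1, where 1 is 0.15 m, then the turn about the tool's z normalised to -1 to 1, where 1 is 360 degrees. A call has exactly 8 rows; each row is the pose to reach, as a shift and turn from the pose commanded when the call began, along the tool's axes at that moment, turning the shorter way round; what a row does not reach only later rows make up. A row lasts 1/10 s, in which the tool goes at most 50 mm and 8.59 degrees, less where a joint would pass 70% of its speed; a pose out of reach is approached as far as the arm can. A call with a number of a shift or a turn outside -1 to 1 is refused whole. A call with a gripper value outside its range is refused whole. The fingers move at their own pace and stop on an object; "newtons" is the grip in N (left out, the last holds). Time passes only in rows, so rows that repeat a pose let the fingers close, or fill a call up. It gives the time, the measured TCP pose, the force, the opening and the grip force at its end, in the units of the state.
- bot.sense(): the state, without advancing time (a new reading comes with each control period).
- bot.capture(name): name is "side" or "top"; returns the picture (480x640x3 uint8, blue, green, red); there is no depth.
- bot.camera_params(name): a dict with "camera_matrix" (3x3 intrinsics, pixels), "distortion" ([k1, k2, p1, p2, k3] as OpenCV has them; the pictures are not rectified), "rvec" (rotation vector, rad) and "tvec" (3), from world to camera coordinates, as OpenCV has them. Camera axes: x right, y down, z forward; pixel columns grow to the right and rows downward; lengths in m; the calibration is good to about 2 mm. A picture is of the moment at which its call begins. camera_params takes no time and is no camera call.
- bot.close_job(): hands the job in; it is judged then, once.
The state is a dict: "clock": time; "qpos": joint angles; "qd": joint speeds; "effort": joint torques, N m; "tcp_pos": TCP position; "tool_rot": TCP orientation; "ft_force": force on the tool from outside, world axes, zero at the start; "torque": the same for the moment, N m; "grip_width": finger opening in m; "finger_force": force on a finger pad.
Only numpy, scipy, OpenCV 4.12 (cv2) and the standard library are available. Lean on these libraries where they do the work, as an engineer would, in place of code of your own. Each camera call takes 0.05 s, during which the arm holds its last target. There are 200 camera calls.

TASK

First swing the steel hook on the rim of the clock case shut, all the way into its catch, so that the clock's movement is retained. Then take the small glazed door from its stand and hold it upright at the case so that its hinge knuckle sits between the case's two knuckles with all the holes in line, ready for the pin. Finish while still holding the door there in the gripper, steady and clear of the case rather than leaning on it; leave the loupe, bottle, screwdriver and pin tray alone.

Things in the scene. Friction and masses are not known exactly. Their poses are not given: they have to be found in the camera images.
- case: (All sizes in mm.) Dark wooden table-clock case lying on its back, fixed: 130 (x) x 150 (y) x 70 high, open on top, white dial inside. Origin: centre of its underside; z up. Its -x wall (roughly towards the robot) carries the brass hinge leaf, its +x rim the steel hook with pivot and catch. Left or right of the door's stand, yaw up to 15 degrees.
- case_hinge (a point): Centre of the fixed hinge: on the hole axis, midway between the case's two brass knuckles; 79 towards -x from the case's origin (14 out from its wall), 60 above the bench. Axes as the case: hole axis along y, x to the case. Knuckles 17 in diameter, 20 long, hole 9; clear gap between them 26, open above and below. Leaf plate 1.5 thick on the wall.
- latch (a joint): Angle of the steel hook about its upright pivot, rad: 0 = closed, lying along the case's far (+x) rim in its catch (hard stop); grows to 1.6 as it swings out to +x, away from the case (clockwise from above). Starts 0.7 to 1.4. Light friction (0.05 N m); stays where it is left.
- latch_pivot (a point): Pivot of the hook on the far rim, 59 in x and -45 in y from the case's origin, 78 above the bench. The point's axes turn with the hook: its bar runs along its own +y.
- latch_knob (a point): Centre of the top of the hook's upright round knob: 12 diameter, 31 above the bar, 55 from the pivot along the bar. Knob top 109, bar top 78, case rim 70 above the bench. With the hook closed the knob is at x 59, y 10 from the case's origin; the catch, a small brass bracket 14 high on the rim, is 36 farther along +y.
- door: Small glazed clock door, dark wood frame, standing upright on edge in the stand: 14 thick (x), 110 wide (y), 95 high (z), about 0.2 kg. Origin: centre of its underside. Its hinge leaf and single knuckle are on its +x face at the lower edge. The top rail (24 high, solid wood) can be pinched across its thickness from above.
- door_hinge (a point): Centre of the door's brass knuckle (17 outer diameter, 20 long, hole 9 along y): on the hole axis, 21 in +x and 14 up from the door's origin. Axes as the door.
- door_top (a point): Middle of the door's top edge, 95 above the door's origin.
- stand: Plywood stand fixed to the bench, 80 (x) x 136 (y), base 10 thick on which the door stands; corner cheeks up to 52 above the bench keep the door upright in 17 wide slots at its two ends, with 3 of play along y; open in the middle. Origin: centre of its underside. The door leaves it straight up. Turned by up to 30 degrees.
- loupe: Black eyeglass loupe 42 wide, 34 high, a bystander. Origin at the centre of its underside.
- oil_bottle: Small amber bottle 32 wide, 65 high, a bystander. Origin at the centre of its underside.
- screwdriver: Screwdriver 150 long, lying on the bench, a bystander. Origin under its middle.
- pin_tray: Shallow steel tray 70 x 110 x 16 with the hinge pin in it, a bystander. Origin at the centre of its underside.
Mind the look-alikes: they are no part of the job. What is meant by the door is not pink, and is the smaller of those in its own colour.

How it is judged:
On the way, in this order (a step that is already met when the one before it is completed fails the run):
1. the hook is swung shut into its catch while the door is still in its stand (value of joint latch below 0.06 rad and height (world z) of door below 0.025 m), for 0.2 s.
2. the door is lifted out of the stand in the fingers (height (world z) of door above 0.045 m and contact force between door and the fingers above 2 N), for 0.2 s.
At the end, for the whole second after the job is handed in: Hook closed within 0.07 rad; door knuckle hole in line with the case's: 3 mm across (x, z), 4 mm along, axes within 0.08 rad, door upright within 0.12 rad; gripped by the fingers, off stand and bench, under 3 N on the case, still (value of joint latch below 0.07 rad and x of door_hinge in the frame of case_hinge between -0.003 and 0.003 m and y of door_hinge in the frame of case_hinge between -0.004 and 0.004 m and z of door_hinge in the frame of case_hinge between -0.003 and 0.003 m and angle between the y axis of door and the y axis of case, either way round below 0.08 rad and angle between door's own z axis and vertical below 0.12 rad and contact force between door and the fingers above 2 N and contact force between door and case below 3 N and linear speed of door below 0.01 m/s and height (world z) of door above 0.035 m); the arm keeps its last pose, push and grip.
It fails at once if the loupe is disturbed (distance of loupe from where it was at the start of the episode above 0.02 m).
It fails at once if the oil bottle is disturbed (distance of oil_bottle from where it was at the start of the episode above 0.02 m).
It fails at once if the screwdriver is disturbed (distance of screwdriver from where it was at the start of the episode above 0.02 m).
It fails at once if the pin tray is disturbed (distance of pin_tray from where it was at the start of the episode above 0.02 m).
It also fails if it takes over 51 s, if anything falls off the work surface, if the arm or the gripper's body presses on something with over 40 N, if the wrist force passes 120 N, or if a joint passes its speed limit or range.

## Working session

There is one attempt and no reset: what is moved stays moved. The work goes in short steps, Python scripts to look and compute and a tool call to move; the robot and the scene stay as the last step left them, time stands still between calls to the robot, and variables do not carry over. Pictures are saved under pics/ and viewed, at most 10 in all, crops included, and the job is handed in when it is done.

Besides the shell and the picture viewer there is one more tool, called after "Emit:" as a command line: name --argument value ..., lists and objects as JSON in quotes. carry_out: Moves the arm, as the interface text tells. Its arguments: {"type":"object","properties":{"increments":{"type":"array"},"newtons":{"type":"number"}},"required":["increments"]}

```bash
mkdir -p pics
cat > h.py <<'E'
import numpy as np, cv2
from plant import bot
def cap(n,f):
    im=bot.capture(n); cv2.imwrite('pics/'+f,im); return im
E
python3 - <<'E'
from h import *
for n in('side','top'):
    cap(n,n+'0.png'); p=bot.camera_params(n); R=cv2.Rodrigues(np.array(p['rvec'],float))[0]
    print(n,np.round(p['camera_matrix'],1).tolist(),p['distortion'],(-R.T@np.ravel(p['tvec'])).round(3),R[2].round(2))
print(bot.sense())
E
```

```text
side [[595.4, 0.0, 326.4], [0.0, 595.4, 240.8], [0.0, 0.0, 1.0]] [0.02629836 0.         0.         0.         0.        ] [0.398 0.993 0.826] [ 0.14 -0.78 -0.61]
top [[499.3, 0.0, 319.6], [0.0, 499.3, 245.3], [0.0, 0.0, 1.0]] [-0.11118294  0.          0.          0.          0.        ] [ 0.499 -0.002  1.11 ] [ 0.07 -0.01 -1.  ]
{'clock': 0.1, 'qpos': array([-1.37240028e+00,  1.31103741e-01,  1.48915951e+00,  2.18783148e-05,
        1.52297894e+00, -8.54023150e-02]), 'qd': array([ 0.00099424, -0.00114348, -0.00209781,  0.00084798,  0.00066592,
       -0.0010006 ]), 'effort': array([ 1.09989287e-03, -5.70949996e+01, -5.01943910e+01, -1.05879153e-04,
        8.06446478e-03, -3.83681993e-05]), 'tcp_pos': array([ 0.16793495, -0.57551714,  0.23034447]), 'tool_rot': array([-3.10838577e+00, -4.44060166e-01,  1.11981155e-04]), 'ft_force': array([-3.32484849e-01, -3.61681709e-04, -3.62548206e-01]), 'torque': array([ 0.04087953, -0.01128878,  0.042817  ]), 'finger_force': 0.0, 'grip_width': 0.08544481319719938}
```

View pics/side0.png

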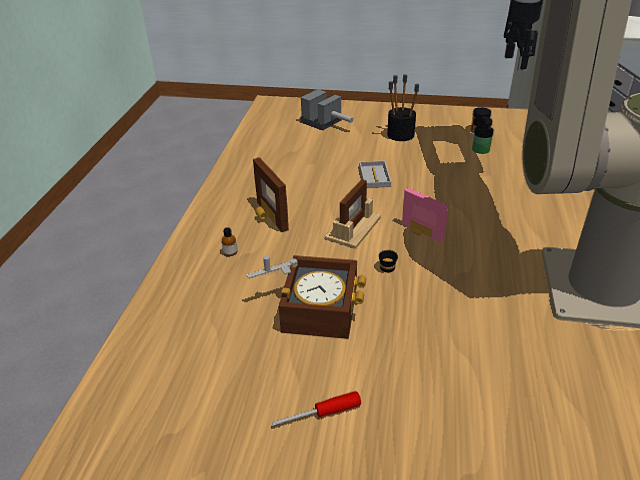

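View pics/top0.png

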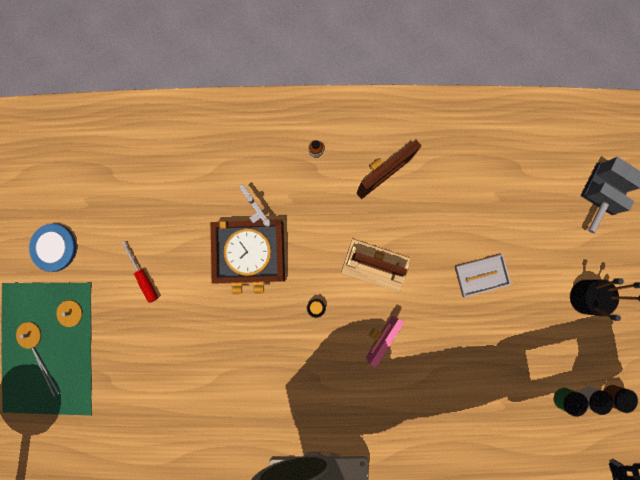

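The three door-like things are the large dark door (top px 390,168), the small dark door in the stand (380,260) and the pink one (385,342). The one meant is the small dark one in the stand, because it isn't pink and is the smaller of the two dark ones. I'll confirm this in crops.

Run:
```python
import cv2
a=cv2.imread('pics/top0.png')[176:306,205:420]; cv2.imwrite('pics/tc.png',cv2.resize(a,(795,481),interpolation=cv2.INTER_CUBIC))
b=cv2.imread('pics/side0.png')[170:345,240:440];cv2.imwrite('pics/sc.png',cv2.resize(b,(680,595),interpolation=cv2.INTER_CUBIC))
```

```text
(no output)
```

View pics/tc.png

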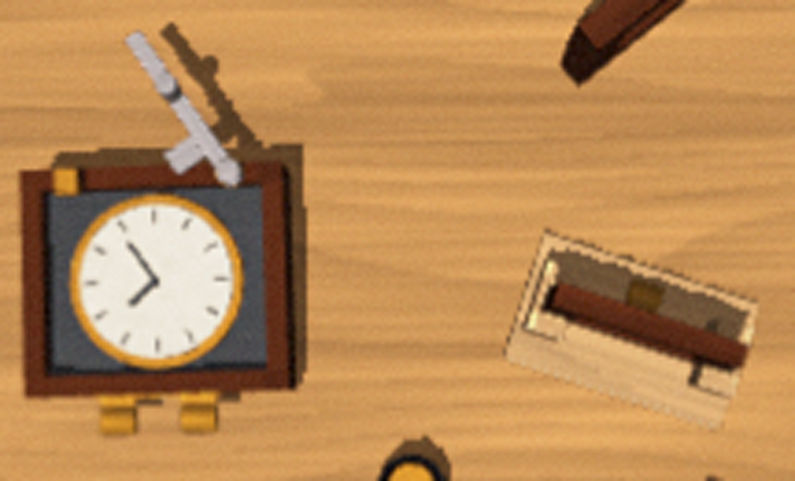

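View pics/sc.png

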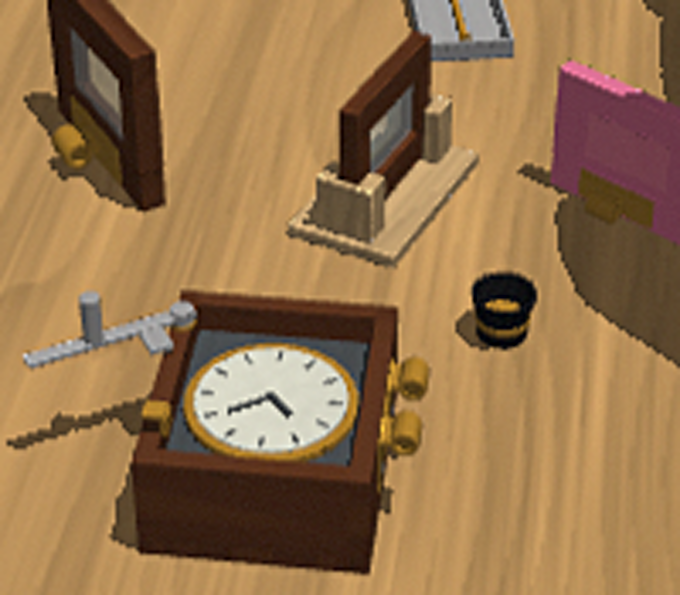

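The crops confirm the small dark door in the stand, with its brass knuckle on the far (+x) side at top-crop (645,290). The knob top is at side-crop (90,298) and the pivot at (183,312). The catch is at top-crop (66,180) and the case knuckles at (118,415) and (199,412). Next I triangulate.

```bash
cat >> h.py <<'E'
def cam(n):
    p=bot.camera_params(n); return np.array(p['camera_matrix'],float),np.array(p['distortion'],float),cv2.Rodrigues(np.array(p['rvec'],float))[0],np.ravel(p['tvec']).astype(float)
C={n:cam(n) for n in('top','side')}
def ray(n,uv):
    K,D,R,t=C[n]; q=cv2.undistortPoints(np.array([[uv]],float),K,D).ravel()
    d=R.T@np.r_[q,1]; return -R.T@t,d/np.linalg.norm(d)
def plane(n,uv,z):
    o,d=ray(n,uv); return o+d*(z-o[2])/d[2]
def tri(a,b):
    o1,d1=ray('top',a);o2,d2=ray('side',b)
    s=np.linalg.lstsq(np.c_[d1,-d2],o2-o1,rcond=None)[0]
    p,q=o1+s[0]*d1,o2+s[1]*d2; return (p+q)/2,np.linalg.norm(p-q)
def proj(n,P):
    K,D,R,t=C[n]; return cv2.projectPoints(np.atleast_2d(np.array(P,float)),cv2.Rodrigues(R)[0],t,K,D)[0].reshape(-1,2)
def hsv(im,lo,hi): return cv2.inRange(cv2.cvtColor(im,cv2.COLOR_BGR2HSV),lo,hi)
E
python3 - <<'E'
from h import *
T=lambda x,y:(205+(x+.5)/3.698-.5,176+(y+.5)/3.7-.5)
S=lambda x,y:(240+(x+.5)/3.4-.5,170+(y+.5)/3.4-.5)
P={'knobtop':((168,84),(90,298)),'pivot':((231,172),(183,312)),'tip':((133,37),(30,358)),
'c+x-y':((287,165),(183,292)),'c-x-y':((290,388),(397,310)),'c-x+y':((27,396),(375,468)),'c+x+y':((22,172),(137,462)),
'k+y':((118,415),(404,433)),'k-y':((199,412),(411,378)),'catch':((66,178),(155,410)),
'dtL':((555,298),(358,112)),'dtR':((742,355),(425,38))}
for k,(a,b) in P.items():
    p,e=tri(T(*a),S(*b)); print(k,p.round(4),'gap',round(e,4))
for n in('top','side'):
    im=cv2.imread(f'pics/{n}0.png')
    for nm,lo,hi in(('brass',(15,150,70),(30,255,255)),('wood',(0,110,30),(12,255,140))):
        m=hsv(im,lo,hi); N,_,st,ce=cv2.connectedComponentsWithStats(m)
        for s,c in zip(st[1:],ce[1:]):
            if s[4]>25 and s[1]>140 and s[1]<345 and 205<s[0]<440: print(n,nm,s,c.round(1))
E
```

```text
knobtop [0.6673 0.1302 0.1059] gap 0.0001
pivot [0.6216 0.0987 0.0754] gap 0.0001
tip [0.6991 0.1538 0.0774] gap 0.0005
c+x-y [0.6274 0.0679 0.0652] gap 0.002
c-x-y [0.4995 0.0672 0.0655] gap 0.0007
c-x+y [0.4952 0.214  0.0764] gap 0.0039
c+x+y [0.6234 0.2188 0.0678] gap 0.002
k+y [0.4844 0.1657 0.0588] gap 0.0025
k-y [0.4857 0.1194 0.0591] gap 0.0023
catch [0.6183 0.191  0.0814] gap 0.0012
dtL [ 0.5447 -0.0805  0.1048] gap 0.0039
dtR [ 0.5125 -0.183   0.1004] gap 0.0032
top brass [369 154  15  19 131] [375.7 163.7]
top brass [302 164  16  11  45] [310.9 168.5]
top brass [248 182  10  12  38] [252.8 187.3]
top brass [329 193   7  13  26] [332.4 200. ]
top brass [257 195  10   9  28] [261.4 199.4]
top brass [277 201  12  10  27] [283.9 207. ]
top brass [259 202  15  10  33] [266.8 206.1]
top brass [412 207  16   7  31] [420.9 210.4]
top brass [266 211  15   8  44] [272.6 214.6]
top brass [230 212  20   9  59] [239.8 216.3]
top brass [218 217  11  12  73] [222.6 222.8]
top brass [224 228  47  48 329] [248.  252.3]
top brass [374 251  11   9  65] [378.9 255.1]
top brass [285 258   6  14
[... 901 characters left out ...]
ood [352 251  55  25 484] [379.2 263.9]
top wood [382 315  16  19  27] [388.6 321.8]
top wood [365 335  17  33  38] [371.5 351.3]
side brass [372 167   6  15  27] [374.4 174.4]
side brass [255 198  21  27 236] [264.8 211.9]
side brass [410 220  22  17 203] [419.9 228.9]
side brass [222 235  14  11  81] [228.2 239.6]
side brass [383 258  10   4  33] [387.4 259.5]
side brass [379 263  17   6  29] [387.9 266.5]
side brass [294 271  51  35 278] [319.6 292.1]
side brass [351 275  15  40 298] [357.8 290.2]
side brass [281 287  10  11  63] [286.  291.4]
side wood [ 253  158   35   74 1013] [272.1 191.9]
side wood [340 179  26  48 597] [353.5 202.7]
side wood [ 279  256   78   83 3133] [317.8 303.6]
```

Triangulated heights agree with the text: knob top 106 against 109, rim about 69 against 70, door top 102 against 105. The pivot matches the case centre (0.561, 0.142) and yaw 0.028 to under 1 mm. The hook is at about 1.0 rad. Now I move toward the knob.

Emit:
carry_out --increments '[30, 0.95, -0.72, 0.0, -0.188, 30, 0.95, -0.72, 0.0, -0.188, 30, 0.95, -0.72, 0.0, -0.188, 30, 0.95, -0.72, 0.0, -0.188, 30, 0.95, -0.72, 0.0, -0.188, 30, 0.95, -0.72, 0.0, -0.188, 30, 0.95, -0.72, 0.0, -0.188, 30, 0.95, -0.72, 0.0, -0.188]'

```text
clock: 0.9
tcp_pos: [0.2746, -0.432, 0.2309]
tool_rot: [-2.328, -2.108, -0.0]
ft_force: [-0.5, 0.5, 0.1]
grip_width: 0.0299
finger_force: 0.0
```

```bash
cat >> h.py <<'E'
def to(P,yaw=None):
    s=bot.sense(); R=cv2.Rodrigues(np.array(s['tool_rot']))[0]; psi=np.arctan2(R[1,0],R[0,0])
    d=R.T@(np.array(P)-s['tcp_pos']); print('t',round(s['clock'],2),'tcp',s['tcp_pos'].round(4),'psi',round(psi,4),'tilt',R[:,2].round(3),'F',s['ft_force'].round(1),'w',s['grip_width'],'ff',s['finger_force'])
    print('shift norm',(d/.15).round(4),'turn',None if yaw is None else round(-(yaw-psi)/2/np.pi,4),'q',s['qpos'].round(2))
E
python3 -c "
from h import *
to((.667,.130,.231),np.pi/2)"
```

```text
t 0.9 tcp [ 0.2746 -0.432   0.2309] psi 1.4715 tilt [-0.     0.001 -1.   ] F [-0.5  0.5  0.1] w 0.029942542940610415 ff 0.0
shift norm [3.9874e+00 2.2318e+00 8.0000e-04] turn -0.0158 q [-1.1  -0.11  1.73  0.    1.52 -1.01]
```

Emit:
carry_out --increments '[30, 0.98, 0.6, 0, -0.0158, 30, 0.98, 0.6, 0, -0.0158, 30, 0.98, 0.6, 0, -0.0158, 30, 0.98, 0.6, 0, -0.0158, 30, 0.98, 0.6, 0, -0.0158, 30, 0.98, 0.6, 0, -0.0158, 30, 0.98, 0.6, 0, -0.0158, 30, 0.98, 0.6, 0, -0.0158]'

```text
clock: 1.7
tcp_pos: [0.3789, -0.2966, 0.2311]
tool_rot: [-2.23, -2.212, 0.0]
ft_force: [-1.0, 0.3, 0.6]
grip_width: 0.0301
finger_force: 0.0
```

Emit:
carry_out --increments '[30, 0.95, 0.6, 0, 0, 30, 0.95, 0.6, 0, 0, 30, 0.95, 0.6, 0, 0, 30, 0.95, 0.6, 0, 0, 30, 0.95, 0.6, 0, 0, 30, 0.95, 0.6, 0, 0, 30, 0.95, 0.6, 0, 0, 30, 0.95, 0.6, 0, 0]'

```text
clock: 2.5
tcp_pos: [0.47, -0.1551, 0.2313]
tool_rot: [2.231, 2.212, -0.0]
ft_force: [0.7, 0.1, -0.2]
grip_width: 0.03
finger_force: 0.0
```

Emit:
carry_out --increments '[30, 0.95, 0.6, 0, 0, 30, 0.95, 0.6, 0, 0, 30, 0.95, 0.6, 0, 0, 30, 0.95, 0.6, 0, 0, 30, 0.95, 0.6, 0, 0, 30, 0.95, 0.6, 0, 0, 30, 0.95, 0.6, 0, 0, 30, 0.95, 0.6, 0, 0]'

```text
clock: 3.3
tcp_pos: [0.561, -0.0133, 0.2314]
tool_rot: [2.231, 2.212, -0.0]
ft_force: [-0.5, -0.4, -0.2]
grip_width: 0.0298
finger_force: 0.0
```

```bash
python3 -c "
from h import *
to((.667,.130,.231),np.pi/2)"
```

```text
t 3.3 tcp [ 0.561  -0.0133  0.2314] psi 1.5624 tilt [ 0. -0. -1.] F [-0.5 -0.4 -0.2] w 0.029760569781945998 ff 0.0
shift norm [0.9611 0.6984 0.0026] turn -0.0013 q [-0.11  0.03  1.6  -0.    1.52 -0.11]
```

Emit:
carry_out --increments '[30, 0.961, 0.698, 0, 0, 30, 0.961, 0.698, 0, 0, 30, 0.961, 0.698, 0, 0, 30, 0.961, 0.698, 0, 0, 30, 0.961, 0.698, 0.0, 0, 30, 0.961, 0.698, 0.3, 0, 30, 0.961, 0.698, 0.5, 0, 30, 0.961, 0.698, 0.6, 0]'

```text
clock: 4.1
tcp_pos: [0.6648, 0.1297, 0.1375]
tool_rot: [-2.228, -2.21, 0.007]
ft_force: [-1.1, -0.6, -0.3]
grip_width: 0.0299
finger_force: 0.0
```

Emit:
carry_out --increments '[30, 0, 0, 0.08, 0, 30, 0, 0, 0.16, 0, 30, 0, 0, 0.24, 0, 30, 0, 0, 0.32, 0, 30, 0, 0, 0.36, 0, 30, 0, 0, 0.36, 0, 30, 0, 0, 0.36, 0, 30, 0, 0, 0.36, 0]'

```text
clock: 4.9
tcp_pos: [0.6677, 0.1317, 0.0882]
tool_rot: [2.228, 2.214, 0.002]
ft_force: [0.5, -0.1, -0.8]
grip_width: 0.0299
finger_force: 0.0
```

Run:
```python
from h import *
to((.667,.130,.086),np.pi/2)
p=np.array([.6216,.0987])
for th in (1,.8,.6,.4,.2,0):
    w=th-.028; print(th,(p+.055*np.array([np.sin(w),np.cos(w)])).round(4))
a=cap('side','s1.png')[220:320,220:340];b=cap('top','t1.png')[140:260,200:320]
cv2.imwrite('pics/c1.png',np.hstack([cv2.resize(x,(400,400),interpolation=2) for x in(a,b)]))
```

```text
t 4.9 tcp [0.6677 0.1317 0.0882] psi 1.5644 tilt [ 0.001  0.    -1.   ] F [ 0.5 -0.1 -0.8] w 0.02992690014293564 ff 0.0
shift norm [-0.0114 -0.0044  0.0149] turn -0.001 q [0.12 0.44 1.38 0.   1.32 0.13]
1 [0.667  0.1297]
0.8 [0.66   0.1381]
0.6 [0.6514 0.1449]
0.4 [0.6416 0.1499]
0.2 [0.631  0.1529]
0 [0.6201 0.1537]
```

View pics/c1.png

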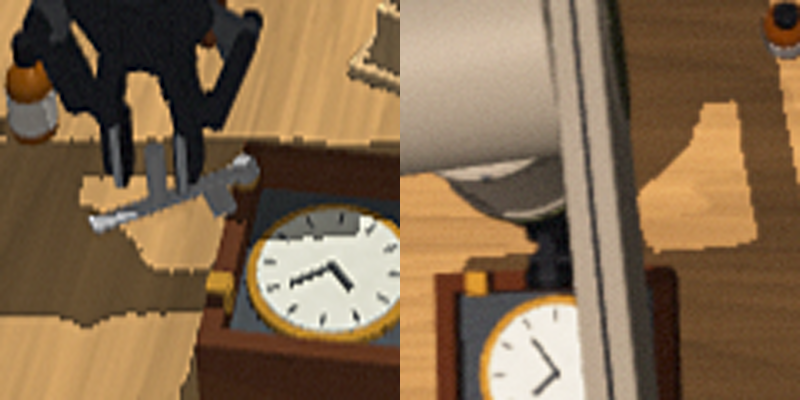

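The knob is held between the fingers, clear of the bar (side half at about 155,170). I drag it shut along its arc.

Emit:
carry_out --increments '[30, 0.042, -0.111, 0, 0, 30, 0.089, -0.169, 0, 0, 30, 0.122, -0.234, 0, 0, 30, 0.142, -0.305, 0, 0, 30, 0.147, -0.345, 0, 0, 30, 0.147, -0.377, 0, 0, 30, 0.147, -0.39, 0, 0, 30, 0.147, -0.395, 0, 0]'

```text
clock: 5.8
tcp_pos: [0.6107, 0.1541, 0.088]
tool_rot: [2.226, 2.211, 0.008]
ft_force: [16.5, 3.8, -8.8]
grip_width: 0.03
finger_force: 8.3
```

Run:
```python
from h import *
to((.6111,.1537,.0882))
a=cap('side','s2.png')[220:320,220:340]
cv2.imwrite('pics/c2.png',cv2.resize(a,(720,600),interpolation=2))
```

```text
t 5.8 tcp [0.6107 0.1541 0.088 ] psi 1.5639 tilt [ 0.007  0.001 -1.   ] F [16.5  3.8 -8.8] w 0.029969533728671675 ff 8.275979161262512
shift norm [-0.0028  0.0026 -0.0011] turn None q [0.17 0.31 1.55 0.   1.28 0.17]
```

View pics/c2.png

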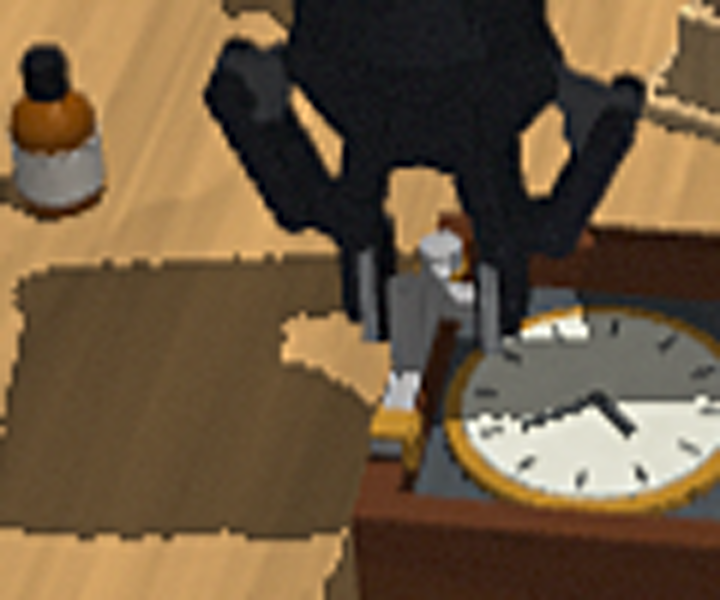

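The hook lies in the catch against its stop (16 N); the bar end is at about (400,400) by the brass bracket. I back off, rise, and refine the door's measurement from the first pictures.

Emit:
carry_out --increments '[30, 0, 0.06, 0, 0, 30, 0, 0.06, 0, 0, 30, 0, 0.06, -0.15, 0, 30, 0, 0.06, -0.35, 0, 85, 0, 0.06, -0.65, 0, 85, 0, 0.06, -0.95, 0, 85, 0, 0.06, -0.95, 0, 85, 0, 0.06, -0.95, 0]'

```text
clock: 6.65
tcp_pos: [0.6178, 0.1538, 0.2318]
tool_rot: [2.228, 2.213, 0.004]
ft_force: [0.8, 0.0, -0.5]
grip_width: 0.0845
finger_force: 0.0
```

Run:
```python
from h import *
T=lambda x,y:(205+(x+.5)/3.698-.5,176+(y+.5)/3.7-.5)
S=lambda x,y:(240+(x+.5)/3.4-.5,170+(y+.5)/3.4-.5)
for n,(x,y,w,h) in(('top',(345,245,68,35)),('side',(335,172,36,60))):
    im=cv2.imread(f'pics/{n}0.png'); m=np.zeros(im.shape[:2],np.uint8)
    m[y:y+h,x:x+w]=hsv(im,(0,90,25),(13,255,150))[y:y+h,x:x+w]
    c=max(cv2.findContours(m,cv2.RETR_EXTERNAL,2)[0],key=cv2.contourArea)
    r=cv2.minAreaRect(c); print(n,r); 
    if n=='top':
        for b in cv2.boxPoints(r): print(plane('top',b,.105).round(4))
        print('ctr',plane('top',r[0],.105).round(4))
    else:
        print(cv2.approxPolyDP(c,2,True).reshape(-1,2).tolist())
im=cv2.imread('pics/top0.png')
print(im[256:282:1,379].tolist())
to((.53,-.132,.23))
a=cap('top','t3.png'); 
x=cv2.resize(a[235:295,340:420],(400,300),interpolation=2); y=cv2.resize(cv2.imread('pics/side0.png')[170:245,320:400],(400,375),interpolation=2)
o=np.zeros((375,800,3),np.uint8);o[:300,:400]=x;o[:,400:]=y;cv2.imwrite('pics/c3.png',o)
```

```text
top ((379.5369567871094, 263.3954162597656), (55.63642501831055, 11.70417308807373), 19.440034866333008)
[ 0.5397 -0.0734  0.105 ]
[ 0.5619 -0.0817  0.105 ]
[ 0.5229 -0.1872  0.105 ]
[ 0.5008 -0.1787  0.105 ]
ctr [ 0.5313 -0.1302  0.105 ]
side ((352.810791015625, 201.6351318359375), (25.153045654296875, 47.67570877075195), 9.462322235107422)
[[365, 180], [361, 179], [340, 202], [341, 222], [345, 223], [348, 220], [348, 208], [360, 194], [361, 208], [350, 220], [354, 222], [354, 226], [363, 216], [363, 201], [366, 199]]
[[29, 68, 106], [19, 61, 91], [23, 57, 86], [23, 53, 88], [26, 50, 101], [29, 50, 99], [27, 43, 94], [22, 43, 87], [17, 37, 80], [21, 40, 89], [20, 38, 77], [19, 30, 65], [23, 40, 84], [51, 79, 114], [98, 148, 192], [119, 177, 225], [128, 184, 229], [122, 182, 228], [124, 181, 226], [115, 174, 219], [116, 171, 219], [122, 180, 225], [118, 173, 222], [119, 176, 220], [122, 176, 224], [125, 183, 228]]
t 6.65 tcp [0.6178 0.1538 0.2318] psi 1.5641 tilt [ 0.003  0.    -1.   ] F [ 0.8  0.  -0.5] w 0.08447867086889688 ff 0.0
shift norm [-1.9096 -0.5722  0.0092] turn None q [ 0.16  0.23  1.38 -0.    1.53  0.17]
```

View pics/c3.png

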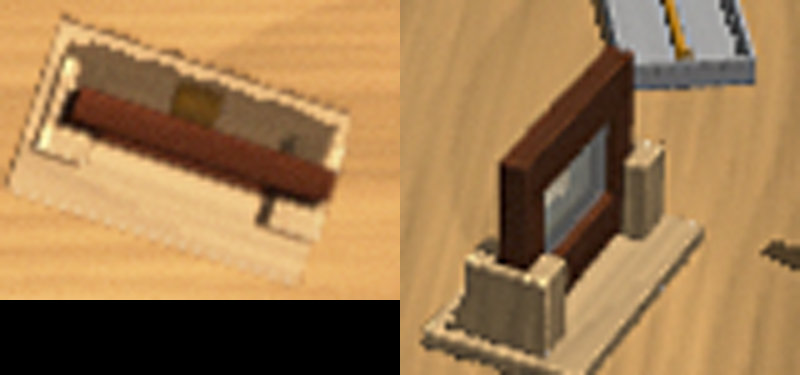

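Run:
```python
from h import *
T=lambda x,y:(340+(x+.5)/5-.5,235+(y+.5)/5-.5)
S=lambda x,y:(320+(x-400+.5)/5-.5,170+(y+.5)/5-.5)
L,e=tri(T(79,105),S(513,163));R,f=tri(T(332,187),S(622,52)); M,g=tri(T(205.5,146),S(567.5,107.5))
print(L,R,M,e,f,g); a=plane('top',T(79,105),.105);b=plane('top',T(332,187),.105);d=a-b
yaw=-np.arctan2(d[0],d[1]); print('top only',a,b,(a+b)/2,np.linalg.norm(d),'yaw',yaw)
m=(a+b)/2
to((m[0],m[1],.232),np.pi/2+yaw)
```

```text
[ 0.5483874  -0.08165527  0.10459423] [ 0.51286863 -0.18407493  0.10188211] [ 0.53100719 -0.13280015  0.1024013 ] 0.0011707587008417239 0.0006457398418472267 0.0008742800291404935
top only [ 0.54778519 -0.08168739  0.105     ] [ 0.51314446 -0.18347973  0.105     ] [ 0.53046482 -0.13258356  0.105     ] 0.10752516397820039 yaw -0.32801437846180986
t 6.7 tcp [0.6167 0.1537 0.2296] psi 1.5641 tilt [-0. -0. -1.] F [ 0.3 -0.8 -0. ] w 0.08535011062116526 ff 0.0
shift norm [-1.9124 -0.5624 -0.0156] turn 0.0511 q [ 0.16  0.23  1.38 -0.    1.53  0.17]
```

Door top: middle at (0.5305, -0.1327), height about 0.103, yaw -0.328. I move above it.

Emit:
carry_out --increments '[85, -0.957, -0.281, 0, 0, 85, -0.957, -0.281, 0, 0, 85, -0.957, -0.281, 0, 0, 85, -0.957, -0.281, 0, 0, 85, -0.957, -0.281, 0, 0, 85, -0.957, -0.281, 0, 0, 85, -0.957, -0.281, 0, 0, 85, -0.957, -0.281, 0, 0]'

```text
clock: 7.5
tcp_pos: [0.5739, 0.0118, 0.2293]
tool_rot: [-2.226, -2.216, 0.001]
ft_force: [0.4, 1.0, 0.5]
grip_width: 0.085
finger_force: 0.0
```

Emit:
carry_out --increments '[85, -0.957, -0.281, 0, 0.0511, 85, -0.957, -0.281, 0, 0.0511, 85, -0.957, -0.281, 0, 0.0511, 85, -0.957, -0.281, 0, 0.0511, 85, -0.957, -0.281, 0, 0.0511, 85, -0.957, -0.281, 0, 0.0511, 85, -0.957, -0.281, 0, 0.0511, 85, -0.957, -0.281, 0, 0.0511]'

```text
clock: 8.3
tcp_pos: [0.5312, -0.1313, 0.2297]
tool_rot: [-2.552, -1.832, -0.0]
ft_force: [-0.7, 0.5, -0.1]
grip_width: 0.0846
finger_force: 0.0
```

```bash
python3 -c "
from h import *
to((.5305,-.1327,.076),1.243)"
```

```text
t 8.3 tcp [ 0.5312 -0.1313  0.2297] psi 1.2456 tilt [-0.  0. -1.] F [-0.7  0.5 -0.1] w 0.08459465698951021 ff 0.0
shift norm [-0.0106 -0.0012  1.0247] turn 0.0004 q [-0.34 -0.01  1.64  0.    1.51 -0.01]
```

Emit:
carry_out --increments '[85, -0.01, 0, 0.2, 0, 85, -0.01, 0, 0.45, 0, 85, -0.01, 0, 0.7, 0, 85, -0.01, 0, 0.85, 0, 85, -0.01, 0, 0.93, 0, 85, -0.01, 0, 1.0, 0, 85, -0.01, 0, 1.0, 0, 85, -0.01, 0, 1.0, 0]'

```text
clock: 9.1
tcp_pos: [0.5312, -0.1342, 0.0809]
tool_rot: [2.553, 1.829, 0.001]
ft_force: [0.4, -0.6, 0.2]
grip_width: 0.0854
finger_force: 0.0
```

Emit:
carry_out --increments '[40, 0, 0, 0.02, 0, 30, 0, 0, 0.02, 0, 24, 0, 0, 0.02, 0, 20, 0, 0, 0.02, 0, 16, 0, 0, 0.02, 0, 10, 0, 0, 0.02, 0, 5, 0, 0, 0.02, 0, 5, 0, 0, 0.02, 0]' --newtons 50

```text
clock: 9.9
tcp_pos: [0.5306, -0.1342, 0.0771]
tool_rot: [2.554, 1.829, 0.0]
ft_force: [-0.6, -0.2, 3.6]
grip_width: 0.0133
finger_force: 49.9
```

```bash
python3 -c "
from h import *
to((.5305,-.1327,.076),1.243)"
```

```text
t 9.9 tcp [ 0.5306 -0.1342  0.0771] psi 1.2432 tilt [ 0. -0. -1.] F [-0.6 -0.2  3.6] w 0.013323213725708176 ff 49.86764967441559
shift norm [ 0.0091 -0.0035  0.0075] turn 0.0 q [-0.34  0.12  1.79 -0.    1.23 -0.01]
```

Emit:
carry_out --increments '[5, 0, 0, -0.08, 0, 5, 0, 0, -0.2, 0, 5, 0, 0, -0.35, 0, 5, 0, 0, -0.5, 0, 5, 0, 0, -0.65, 0, 5, 0, 0, -0.8, 0, 5, 0, 0, -0.9, 0, 5, 0, 0, -0.93, 0]' --newtons 70

```text
clock: 10.7
tcp_pos: [0.5312, -0.1343, 0.2186]
tool_rot: [2.552, 1.828, 0.003]
ft_force: [-0.1, -0.2, -2.1]
grip_width: 0.0127
finger_force: 68.5
```

Run:
```python
from h import *
to((.5305,-.1327,.2),np.pi/2+.028)
a=cap('side','s4.png');b=cap('top','t4.png')
P=proj('side',[.53,-.134,.15])[0];Q=proj('top',[.53,-.134,.15])[0];print(P,Q)
f=lambda im,c:cv2.resize(im[int(c[1])-60:int(c[1])+60,int(c[0])-50:int(c[0])+50],(400,480),interpolation=2)
cv2.imwrite('pics/c4.png',np.hstack([f(a,P),f(b,Q)]))
```

```text
t 10.7 tcp [ 0.5312 -0.1343  0.2186] psi 1.2433 tilt [ 0.003 -0.001 -1.   ] F [-0.1 -0.2 -2.1] w 0.012653958621841202 ff 68.54986310005188
shift norm [ 0.0086 -0.0082  0.1243] turn -0.0566 q [-0.34 -0.01  1.65  0.    1.49 -0.01]
[354.06943359 172.53783909] [384.47741021 263.25321916]
```

View pics/c4.png

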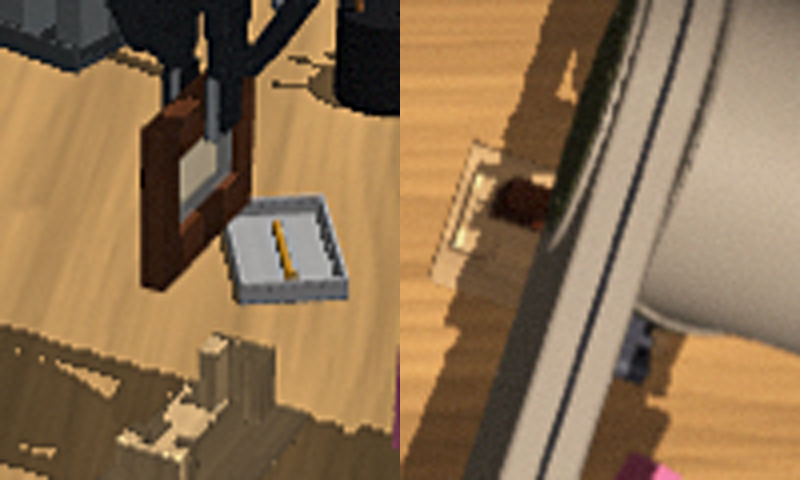

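The door is upright and square in the fingers, clear of the stand. I refine the case hinge from the first pictures, which are unobstructed, with an enlarged view of the knuckles.

Run:
```python
from h import *
t=cv2.imread('pics/top0.png')[276:298,226:270];s=cv2.imread('pics/side0.png')[268:318,344:374]
o=np.zeros((600,800,3),np.uint8)
o[:220,:440]=cv2.resize(t,(440,220),interpolation=2);o[:600,440:800]=cv2.resize(s,(360,600),interpolation=2);cv2.imwrite('pics/c5.png',o)
# rim outline on top image: wood/bench transitions
T=cv2.imread('pics/top0.png')
m=hsv(T,(0,110,20),(12,255,150))
for r in (230,240,250,260,270):
    c=np.where(m[r,200:300])[0]+200; print('row',r,c.min(),c.max(), T[r,c.min()-2:c.min()+2,2], T[r,282:294,2])
for c in (220,235,250,265,280):
    w=np.where(m[205:300,c])[0]+205; print('col',c,w.min(),w.max(),T[w.max()-2:w.max()+4,c,2])
```

```text
row 230 211 282 [198 157 108  98] [ 31  56  88 100 108 198 206 208 202 205 203 206]
row 240 211 283 [209 183 106  98] [ 43  38  98 108 106 114 210 221 218 215 220 217]
row 250 211 282 [206 177 107  91] [ 43  29  73  92  94 106 197 198 204 199 205 195]
row 260 211 283 [201 180 117  98] [ 60  35  60  96  97 107 198 209 206 208 207 204]
row 270 211 284 [202 189 136  95] [ 83  35  40  82  84  95 177 193 190 191 188 189]
col 220 277 282 [ 95  93 104 167 215 208]
col 235 221 281 [ 97  96  96 136 197 222]
col 250 220 281 [ 93  99  96 151 201 203]
col 265 212 282 [ 97  92  93 103 148 202]
col 280 216 280 [ 89  88  81 134 205 208]
```

View pics/c5.png

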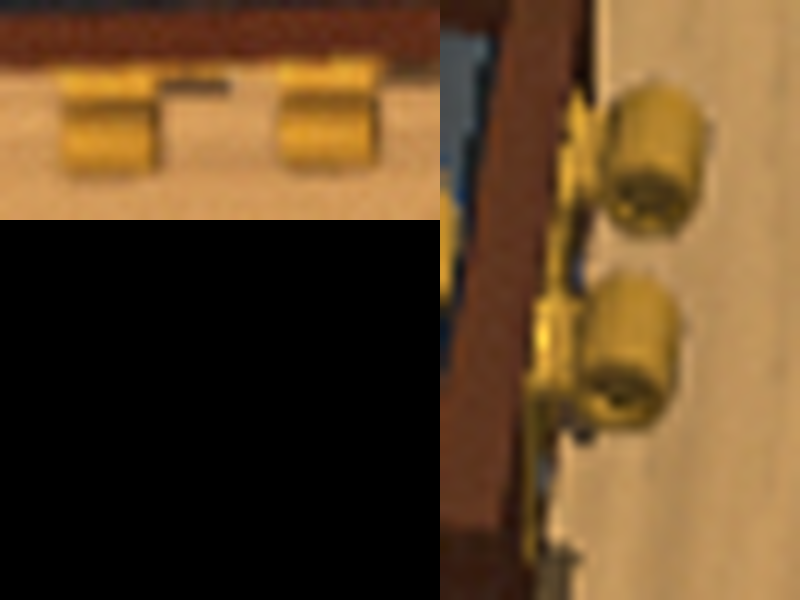

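Run:
```python
from h import *
T=lambda x,y:(226+(x+.5)/10-.5,276+(y+.5)/10-.5)
S=lambda x,y:(344+(x-440+.5)/12-.5,268+(y+.5)/12-.5)
for n,u in(('k+',T(109.5,133)),('k-',T(327.5,128))): print('top',n,plane('top',u,.062))
a=plane('side',S(620,393),.06);b=plane('side',S(647,205),.06);print('side',a,b,np.linalg.norm(a-b),'hinge',b+(a-b)*13/46)
y=.028;h=np.array([.4824,.1398,.06]);Y=np.array([-np.sin(y),np.cos(y),0])
print(proj('side',[h+.033*Y,h-.013*Y]),S(620,393),S(647,205)); print(proj('top',[h+.023*Y,h-.023*Y]),T(109.5,133),T(327.5,128))
# rim from top rows/cols at z=.07
L=[plane('top',(210.3,r),.07) for r in(230,270)];B=[plane('top',(c,v),.07) for c,v in((220,282.3),(250,281.9),(280,281.3))]
print('rim +y',L,'rim -x',B)
```

```text
top k+ [0.48353605 0.16538368 0.062     ]
top k- [0.48404962 0.1195287  0.062     ]
side [0.48183991 0.1758288  0.06      ] [0.48273431 0.1313649  0.06      ] 0.04447289471675842 hinge [0.48248155 0.14393079 0.06      ]
[[358.92523449 299.21078263]
 [361.04661836 283.07534027]] (358.5416666666667, 300.2916666666667) (360.7916666666667, 284.625)
[[237.88455211 289.66994366]
 [259.70709534 288.80004376]] (236.5, 288.85) (258.3, 288.35)
rim +y [array([0.60747323, 0.21903294, 0.07      ]), array([0.52352108, 0.21896817, 0.07      ])] rim -x [array([0.49764897, 0.19861751, 0.07      ]), array([0.49775706, 0.1358104 , 0.07      ]), array([0.4982186 , 0.07329965, 0.07      ])]
```

Emit:
carry_out --increments '[5, 0.2, -0.13, 0, -0.01, 5, 0.4, -0.26, 0, -0.025, 5, 0.6, -0.39, 0, -0.04, 5, 0.75, -0.48, 0, -0.0545, 5, 0.8, -0.51, 0, -0.0545, 5, 0.8, -0.51, 0, -0.0545, 5, 0.8, -0.51, 0, -0.0545, 5, 0.8, -0.51, 0, -0.0545]'

```text
clock: 11.6
tcp_pos: [0.4966, 0.0031, 0.2159]
tool_rot: [-2.207, -2.236, 0.001]
ft_force: [0.3, 0.4, -2.1]
grip_width: 0.0131
finger_force: 68.7
```

```bash
python3 -c "
from h import *
to((.4615,.1413,.2186),1.586)"
```

```text
t 11.6 tcp [0.4966 0.0031 0.2159] psi 1.5836 tilt [-0.001 -0.    -1.   ] F [ 0.3  0.4 -2.1] w 0.013119745902050636 ff 68.65297436714172
shift norm [ 0.9241 -0.2221 -0.0182] turn -0.0004 q [-0.1  -0.14  1.79 -0.    1.5  -0.11]
```

Emit:
carry_out --increments '[5, 0.2, -0.05, 0, 0, 5, 0.45, -0.12, 0, 0, 5, 0.7, -0.17, 0, 0, 5, 0.85, -0.2, 0, 0, 5, 0.924, -0.222, 0, 0, 5, 0.924, -0.222, 0, 0, 5, 0.924, -0.222, 0, 0, 5, 0.924, -0.222, 0, 0]'

```text
clock: 12.4
tcp_pos: [0.4616, 0.141, 0.2162]
tool_rot: [2.206, 2.236, -0.001]
ft_force: [0.2, 0.5, -1.9]
grip_width: 0.0128
finger_force: 68.7
```

Run:
```python
from h import *
to((.462,.1413,.136),1.586)
a=cap('side','s6.png');cv2.imwrite('pics/t6.png',bot.capture('top'))
s=bot.sense();t=s['tcp_pos'];yaw=.013
X=np.array([np.cos(yaw),np.sin(yaw),0]);Y=np.array([-X[1],X[0],0])
o=t+.0014*Y-[0,0,.0671]
P={k:o+np.array(v)@np.array([X,Y,[0,0,1]]) for k,v in {'+x+yb':(.007,.055,0),'-x+yb':(-.007,.055,0),'-x-yb':(-.007,-.055,0),'-x+yt':(-.007,.055,.095),'+x+yt':(.007,.055,.095)}.items()}
for k,p in P.items(): print(k,p.round(4),proj('side',p)[0].round(1))
c=proj('side',P['-x+yb'])[0].astype(int); print(c)
m=hsv(a,(0,90,15),(13,255,150)); 
f=a[c[1]-70:c[1]+50,c[0]-90:c[0]+70]
for k,p in P.items():pass
cv2.imwrite('pics/c6.png',cv2.resize(f,(800,600),interpolation=2)); print('org',c-[90,70],'x5')
```

```text
t 12.4 tcp [0.4616 0.141  0.2162] psi 1.5841 tilt [-0.    -0.001 -1.   ] F [ 0.2  0.5 -1.9] w 0.012817751801207226 ff 68.72917413711548
shift norm [0.0022 0.003  0.5347] turn -0.0003 q [ 0.19 -0.18  1.83 -0.    1.5   0.18]
+x+yb [0.4677 0.1977 0.1492] [365.9 272.1]
-x+yb [0.4537 0.1975 0.1492] [373.9 272.8]
-x-yb [0.4552 0.0875 0.1492] [378.8 235.4]
-x+yt [0.4537 0.1975 0.2442] [375.8 228.9]
+x+yt [0.4677 0.1977 0.2442] [367.3 228.3]
[373 272]
org [283 202] x5
```

View pics/c6.png

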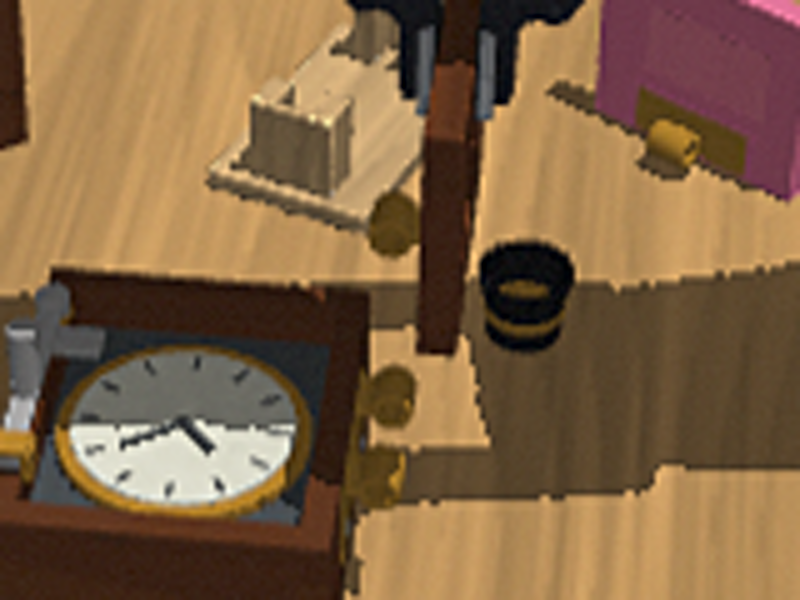

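The picture shows the door's +y lower corners at side px (365.8,272.0) and (373.8,272.3). The prediction from the arm was (365.9,272.1) and (373.9,272.8), so the door's place in the gripper is confirmed. Its knuckle hangs behind, at crop (395,224), and the hook is in its catch. I lower with force checks.

Emit:
carry_out --increments '[5, 0.003, 0.002, 0.1, 0, 5, 0.003, 0.002, 0.2, 0, 5, 0.003, 0.002, 0.3, 0, 5, 0.003, 0.002, 0.4, 0, 5, 0.003, 0.002, 0.48, 0, 5, 0.003, 0.002, 0.54, 0, 5, 0.003, 0.002, 0.54, 0, 5, 0.003, 0.002, 0.54, 0]'

```text
clock: 13.3
tcp_pos: [0.4616, 0.1428, 0.1354]
tool_rot: [2.205, 2.238, 0.0]
ft_force: [-0.1, -0.0, -0.9]
grip_width: 0.013
finger_force: 68.7
```

Emit:
carry_out --increments '[5, 0, 0, 0.02, 0, 5, 0, 0, 0.035, 0, 5, 0, 0, 0.05, 0, 5, 0, 0, 0.06, 0, 5, 0, 0, 0.065, 0, 5, 0, 0, 0.065, 0, 5, 0, 0, 0.065, 0, 5, 0, 0, 0.065, 0]'

```text
clock: 14.1
tcp_pos: [0.4615, 0.1428, 0.1257]
tool_rot: [2.205, 2.238, 0.0]
ft_force: [-0.5, 0.0, -2.3]
grip_width: 0.0129
finger_force: 68.6
```

```bash
python3 -c "
from h import *
to((.4618,.1415,.1131),1.586)"
```

```text
t 14.1 tcp [0.4615 0.1428 0.1257] psi 1.5857 tilt [ 0.  0. -1.] F [-0.5  0.  -2.3] w 0.01292049532881907 ff 68.64901900291443
shift norm [-0.0085  0.0017  0.0838] turn -0.0001 q [ 0.19 -0.11  1.93  0.    1.32  0.18]
```

No contact with the knuckle 4 mm into the gap. I continue to height, shifting 1.2 mm in y.

Emit:
carry_out --increments '[5, -0.008, 0.002, 0.01, 0, 5, -0.008, 0.002, 0.025, 0, 5, -0.008, 0.002, 0.04, 0, 5, -0.008, 0.002, 0.055, 0, 5, -0.008, 0.002, 0.07, 0, 5, -0.008, 0.002, 0.08, 0, 5, -0.008, 0.002, 0.084, 0, 5, -0.008, 0.002, 0.084, 0]'

```text
clock: 14.9
tcp_pos: [0.4617, 0.1415, 0.1128]
tool_rot: [-2.205, -2.238, 0.0]
ft_force: [0.1, -0.9, -1.5]
grip_width: 0.0127
finger_force: 68.6
```

```bash
python3 -c "
from h import *
to((.4618,.1415,.1131),1.586)"
```

```text
t 14.9 tcp [0.4617 0.1415 0.1128] psi 1.5857 tilt [-0. -0. -1.] F [ 0.1 -0.9 -1.5] w 0.012706580261101883 ff 68.64786744117737
shift norm [-0.0003  0.0008 -0.0018] turn -0.0001 q [ 0.19 -0.1   1.94  0.    1.3   0.18]
```

It is in the gap with no contact. A gentle x-probe checks the clearance: the leaf plate should be met about 4 mm ahead.

Emit:
carry_out --increments '[5, 0, 0.006, 0, 0, 5, 0, 0.012, 0, 0, 5, 0, 0.017, 0, 0, 5, 0, 0.02, 0, 0, 5, 0, 0.02, 0, 0, 5, 0, 0.02, 0, 0, 5, 0, 0.02, 0, 0, 5, 0, 0.02, 0, 0]'

```text
clock: 15.7
tcp_pos: [0.4647, 0.1416, 0.1129]
tool_rot: [-2.205, -2.238, 0.0]
ft_force: [-0.2, 0.8, -2.1]
grip_width: 0.0126
finger_force: 68.6
```

Emit:
carry_out --increments '[5, 0, 0.004, 0, 0, 5, 0, 0.008, 0, 0, 5, 0, 0.012, 0, 0, 5, 0, 0.012, 0, 0, 5, 0, 0.012, 0, 0, 5, 0, 0.012, 0, 0, 5, 0, 0.012, 0, 0, 5, 0, 0.012, 0, 0]'

```text
clock: 16.5
tcp_pos: [0.4662, 0.1416, 0.1128]
tool_rot: [-2.205, -2.238, 0.001]
ft_force: [-4.9, -0.3, -0.3]
grip_width: 0.013
finger_force: 68.9
```

Contact came about 4 mm ahead (4.9 N at 4.5 mm), so x was right. I return to it.

Emit:
carry_out --increments '[5, 0, -0.01, 0, 0, 5, 0, -0.02, 0, 0, 5, 0, -0.028, 0, 0, 5, 0, -0.032, 0, 0, 5, 0, -0.032, 0, 0, 5, 0, -0.032, 0, 0, 5, 0, -0.032, 0, 0, 5, 0, -0.032, 0, 0]'

```text
clock: 17.3
tcp_pos: [0.4618, 0.1415, 0.113]
tool_rot: [2.205, 2.238, 0.0]
ft_force: [-0.1, 0.2, -1.5]
grip_width: 0.0126
finger_force: 68.7
```

Run:
```python
from h import *
to((.4617,.1415,.1130),1.586)
a=cap('side','s7.png'); s=bot.sense();t=s['tcp_pos'];yaw=.015
X=np.array([np.cos(yaw),np.sin(yaw),0]);Y=np.array([-X[1],X[0],0])
o=t+.0014*Y-[0,0,.0671]
for v in ((.007,.055,.095),(-.007,.055,.095),(.007,.055,0),(-.007,.055,0)): print(v,proj('side',o+v[0]*X+v[1]*Y+[0,0,v[2]])[0].round(1))
b=cv2.imread('pics/s6.png')
for r in (260,270,280,290,300,310): print(r,a[r,356:386,2].tolist())
```

```text
t 17.3 tcp [0.4618 0.1415 0.113 ] psi 1.5857 tilt [ 0.  0. -1.] F [-0.1  0.2 -1.5] w 0.012604131306743161 ff 68.72661352157593
shift norm [-0.0003 -0.0008 -0.0003] turn -0.0001 q [ 0.19 -0.1   1.94 -0.    1.3   0.18]
(0.007, 0.055, 0.095) [365.7 275.9]
(-0.007, 0.055, 0.095) [373.6 276.5]
(0.007, 0.055, 0) [364.5 314.8]
(-0.007, 0.055, 0) [372.  315.5]
260 [132, 198, 207, 194, 208, 107, 7, 17, 23, 88, 91, 76, 20, 48, 43, 41, 38, 37, 38, 32, 32, 93, 88, 56, 14, 19, 18, 28, 62, 90]
270 [54, 98, 90, 92, 94, 93, 93, 91, 88, 74, 79, 109, 104, 100, 98, 92, 90, 92, 87, 36, 81, 102, 102, 93, 100, 59, 21, 0, 7, 11]
280 [92, 80, 80, 85, 87, 88, 89, 91, 88, 84, 49, 49, 54, 53, 55, 57, 55, 57, 46, 42, 78, 228, 127, 82, 93, 91, 90, 86, 84, 93]
290 [127, 93, 86, 89, 92, 88, 95, 83, 86, 74, 53, 56, 57, 57, 57, 61, 55, 51, 91, 114, 217, 200, 202, 213, 217, 80, 82, 85, 86, 89]
300 [80, 85, 87, 86, 81, 82, 95, 74, 94, 64, 54, 58, 55, 58, 58, 58, 56, 49, 88, 96, 94, 98, 97, 99, 96, 93, 89, 86, 88, 84]
310 [92, 91, 97, 99, 97, 92, 92, 88, 92, 50, 56, 56, 57, 57, 56, 51, 62, 209, 199, 195, 199, 204, 206, 199, 193, 190, 187, 172, 170, 173]
```

The door's end-face edges match the prediction (row 280: 365.6 to 373.4; row 310: 364.7 to 372). It is still upright, unslipped and free of contact, so I hand in.

```bash
python3 -c "
from plant import bot
print(bot.close_job())"
```

```text
the job is handed in; nothing more can be done
None
```

I handed the job in with the hook shut in its catch and the door held upright in the gripper, its knuckle between the case's two knuckles and touching nothing; the interface gave no verdict, so I can't confirm it passed.

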